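# Make up the sauce kit and the dressing kit

### The arm

A 6-joint arm with a two-finger parallel gripper is mounted at the origin on the work surface. World frame = base frame: x ahead of the robot, y to its left, z up, the work surface at z = 0. Lengths are in m, angles in rad, forces in N, time in s.
With the tool pointing down it reaches from about 0.35 to 0.775 m from the base axis. Payload 7.3 kg.
Tool frame: the origin (TCP) lies at the very end of the fingers, on their centre line; the grasp point (between the pads) lies 19 mm behind it (manip.pinch_z is the distance from the TCP to the grasp point, in m); y points along the fingers, x is the direction in which the jaws open and shut, and the axes are right-handed (so a half turn about y gives the same grasp; the last joint's range is limited). The gripper opens to 92 mm and grips with 3 to 60 N. Pads are 19 mm wide; open, the fingers measure 130 mm over their backs; the gripper's body (75 mm by 190 mm) begins 47 mm behind the grasp point.
Start: joints at [1.157, 0.342, 1.524, -0, 1.275, -0.146], TCP at [0.139, 0.506, 0.227] pointing down, gripper open.
Joint ranges: [-2.53, 2.53], [-0.77, 2.02], [0.04, 2.7], [-1, 4.14], [0.28, 2.66], [-3.11, 3.11]. Speed limits (rad/s): [2.57, 2.57, 3.14, 3.14, 3.14, 3.14].

### API

Orientations are given as a unit quaternion [x, y, z, w].
In Python, from plant import manip gives the robot as it stands. Calls block until the motion is done:
- manip.goto(position, orientation): joint-space move of the TCP to a pose.
- manip.move_l(position, rate=0.15, ori=None, max_force=None): straight line of the TCP; ori=None keeps the orientation; rate is the mean speed in m/s. With max_force (N) it stops when the force on the tool has changed by that much, and returns True; else False.
- manip.move_joints(angles): joint-space move.
- manip.move_gripper(opening, strength=None): finger opening in m; strength is the grip in N (None keeps the last); returns when the fingers have stopped.
- manip.hold(seconds).
- manip.solve_ik(position, orientation): joint angles nearest the present ones, or None.
- manip.sense(): the state.
- manip.get_image(name): name is "scene" or "side" or "wrist"; returns a dict with "frame" (400x640x3 uint8, blue, green, red), "z_map" (400x640 float32, m along the optical axis (not along the pixel's ray), 0 where there is no reading), "intrinsics" (3x3 intrinsics, pixels), "R" (3x3) and "t" (3): a world point X has camera coordinates R X + t; the wrist camera has in their place "tool_from_camera" (4x4, takes a point from camera to tool coordinates, whose origin is the TCP and whose axes are the tool frame's). Camera axes: x right, y down, z forward; pixel columns grow to the right and rows downward; lengths in m; the calibration is good to about 2 mm. A picture is of the moment at which its call begins: read the wrist's pose just before it.
A pose or a line that the arm cannot do raises manip.IKError and nothing moves.
- manip.finish_job(): hands the job in, once; it reports no verdict.
Trained networks look in the newest picture that a camera, given by its name, has taken for a name from the list of things; names that differ only in an ending like _2 or _b are one class to them, and where a whole thing is asked for, a point or a joint stands for the part that bears it (a point fixed in the world has none). Each returns a list of dicts, best first, with "score" (0 to 1); they miss things now and then, are a little off and sometimes report something else, mostly with a low value. They report only what shows in the picture. A call takes as long as a camera call. They do not tell look-alikes from the thing itself.
- manip.recognise(label, camera): "location" ([column, row] in pixels, amid what is visible of it).
- manip.tip_of(label, camera): "location" ([column, row] in pixels: a listed point, or the origin of a listed thing).
The state is a dict: "time": time; "joint_pos": joint angles; "joint_velocities": joint speeds; "tau": joint torques, N m; "eef_pos": TCP position; "ee_rot": TCP orientation; "force": force on the tool from outside, world axes, zero at the start; "ft_torque": the same for the moment, N m; "width": finger opening in m.
Only numpy, scipy, OpenCV 4.12 (cv2) and the standard library are available. Lean on these libraries where they do the work, as an engineer would, in place of code of your own. Each camera call takes 0.05 s, during which the arm holds its last target. There are 200 camera calls.

### The job

Make up tonight's two ingredient kits, one thing to a compartment: the sauce kit in the blue tray is the red tomato, the garlic and the shallot; the dressing kit in the white tray is the orange tomato and the mustard jar. Which compartment each takes within its tray is up to you, but everything must sit flat on the tray floor the same way up as it is now. Do not disturb the dark tomato, the onion or the salt pot.

Things in the scene. Friction and masses are not known exactly. Their poses are not given: they have to be found in the camera images.
- red_tomato: Bright red tomato with a green star-shaped calyx on top, 60 mm across (widest from 23 to 31 mm up), 54 mm high. Its origin is the centre of its underside, z up; round about z, standing on its flat base. About 0.11 kg.
- garlic: White garlic bulb with thin ridges, 56 mm across (widest 22 mm up), narrowing to a thin neck, 62 mm high. Its origin is the centre of its underside, z up; round about z, standing on its flat base. About 0.07 kg.
- shallot: Purple-pink shallot lying on its side, 64 mm long along its x axis (a short brown tip 7 mm more at +x), 40 mm wide along y and 40 mm high. Origin under its middle on the worktop, z up; it has a small flat below and lies steady. About 0.05 kg.
- orange_tomato: Orange tomato with a green calyx, 56 mm across (widest from 22 to 30 mm up), 52 mm high. Its origin is the centre of its underside, z up; round about z, standing on its flat base. About 0.11 kg.
- mustard_jar: Small amber mustard jar with a plain paper band and a yellow lid, straight-sided, 52 mm across up to 46 mm, lid 50 mm across from 50 to 65 mm. Its origin is the centre of its underside, z up; round about z, standing on its flat base. About 0.15 kg.
- blue_tray: Blue kit tray with three compartments, 100 mm (x) by 268 mm (y). Fixed. Origin at the centre of its underside, z up; the compartments lie in a row along its y axis, at y = -88, 0 and 88 mm, x = 0; each measures 84 mm along y and 92 mm along x inside. Walls and dividers 4 mm thick, rims and dividers 14 mm above the worktop, floor 4 mm above it.
- white_tray: White kit tray with two compartments, 100 mm (x) by 180 mm (y). Fixed. Origin at the centre of its underside, z up; the compartments lie in a row along its y axis, at y = -44 and 44 mm, x = 0; each measures 84 mm along y and 92 mm along x inside. Walls and dividers 4 mm thick, rims and dividers 14 mm above the worktop, floor 4 mm above it.
- dark_tomato: Dark, almost black plum-coloured tomato with a green calyx, 60 mm across, 54 mm high; not wanted, loose. Its origin is the centre of its underside, z up; round about z, standing on its flat base. 
- onion: Brown onion, 62 mm across, with a thin neck, 70 mm high; not wanted, loose. Its origin is the centre of its underside, z up; round about z, standing on its flat base. 
- salt_pot: Round wooden salt pot with a dark lid and ball knob, 84 mm across, 60 mm high; not wanted, loose. Its origin is the centre of its underside, z up; round about z, standing on its flat base. 
Not all that is in view belongs to the job. Several things have the shape of the orange_tomato; the one meant has the colours described above. What is shaped like the red_tomato but turquoise is not meant.

How it is judged:
By the outcome, as a careful person would: the job done as asked, in the order asked, and still so for the second after the job is handed in, with the robot touching nothing.
It also fails if it takes over 112 s, if anything falls off the work surface, if the arm or the gripper's body presses on something with over 40 N, if the wrist force passes 120 N, or if a joint passes its speed limit or range.

## Working session

There is one attempt and no reset: what is moved stays moved. The work goes in short steps, each a Python script; the robot and the scene stay as the last script left them, time stands still between calls to the robot, and variables do not carry over. Pictures are saved under pics/ and viewed, about 12 in all and at most 16, crops included, and the job is handed in when it is done.

```bash
mkdir -p pics
cat > h.py <<'E'
import numpy as np, cv2
from plant import manip
def cloud(im):
    z=im["z_map"]; K=np.array(im["intrinsics"]); v,u=np.mgrid[:z.shape[0],:z.shape[1]]
    P=np.stack([(u-K[0,2])*z/K[0,0],(v-K[1,2])*z/K[1,1],z],-1)
    return (P-np.array(im["t"]))@np.array(im["R"])   # R^T (P-t)
E
python3 - <<'E'
from h import *
for c in("scene","side"):
    im=manip.get_image(c); cv2.imwrite(f"pics/{c}0.png",im["frame"]); np.savez(f"{c}0.npz",**{k:im[k] for k in("frame","z_map","intrinsics","R","t")})
    W=cloud(im); print(c, -np.array(im["R"]).T@im["t"])
    for l in["red_tomato","garlic","shallot","orange_tomato","mustard_jar","blue_tray","white_tray","dark_tomato","onion","salt_pot"]:
        for r in manip.recognise(l,c)[:5]:
            u,v=map(int,r["location"]); u=min(max(u,0),639);v=min(max(v,0),399);print(l,round(r["score"],2),u,v,W[v,u].round(3),im["frame"][v,u])
print(manip.sense())
E
```

```text
scene [1.14797484 0.42504608 1.09001147]
red_tomato 0.86 277 196 [ 0.655 -0.108  0.05 ] [ 38  41 238]
red_tomato 0.57 274 226 [ 0.733 -0.044  0.057] [153 176  60]
garlic 0.53 312 217 [0.638 0.006 0.039] [238 248 251]
shallot 0.5 463 254 [0.468 0.374 0.042] [ 60  39 124]
orange_tomato 0.73 244 126 [ 0.525 -0.37   0.043] [ 54 147 247]
orange_tomato 0.64 228 149 [ 0.625 -0.336  0.047] [204 212  67]
orange_tomato 0.57 214 124 [ 0.584 -0.442  0.048] [210 217  70]
mustard_jar 0.55 383 265 [0.64  0.24  0.063] [ 86 230 250]
blue_tray 0.69 307 159 [ 0.47  -0.158  0.001] [169  53  24]
dark_tomato 0.57 254 167 [ 0.627 -0.223  0.056] [28 39 50]
onion 0.66 346 234 [0.627 0.113 0.055] [ 31  69 139]
salt_pot 0.57 297 265 [0.774 0.072 0.044] [35 56 96]
salt_pot 0.15 278 193 [ 0.648 -0.11   0.055] [ 38  44 235]
side [ 0.19270393 -0.62263269  0.8803881 ]
red_tomato 0.85 349 187 [ 0.722 -0.061  0.052] [187 195  76]
red_tomato 0.54 337 216 [ 0.622 -0.13   0.053] [ 51  56 196]
garlic 0.8 311 193 [ 0.615 -0.009  0.045] [194 222 227]
shallot 0.43 214 150 [0.462 0.359 0.031] [54 50 89]
orange_tomato 0.82 40
[... 528 characters left out ...]
 313 [ 0.49  -0.391  0.049] [ 66 140 234]
{'time': 1.1, 'joint_pos': array([ 1.15701800e+00,  3.42011430e-01,  1.52407368e+00,  3.63849893e-05,
        1.27538886e+00, -1.46056534e-01]), 'joint_velocities': array([ 0.000169  ,  0.00020767, -0.00150452, -0.00098284,  0.00155936,
        0.00143693]), 'tau': array([ 4.95611512e-04, -4.31130159e+01, -2.44481528e+01,  7.17424485e-02,
        4.82446561e-02,  7.48460707e-06]), 'eef_pos': array([0.13889208, 0.50633214, 0.22674377]), 'ee_rot': array([-0.56222893, -0.42882403,  0.42876253,  0.5622911 ]), 'force': array([ 0.90966507, -0.39046607, -0.51527134]), 'ft_torque': array([-0.00919031,  0.04454049, -0.040766  ]), 'width': 0.09188995947927699}
```

View pics/scene0.png

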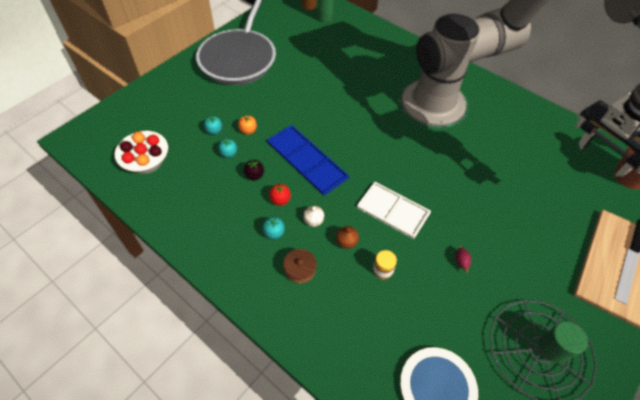

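View pics/side0.png

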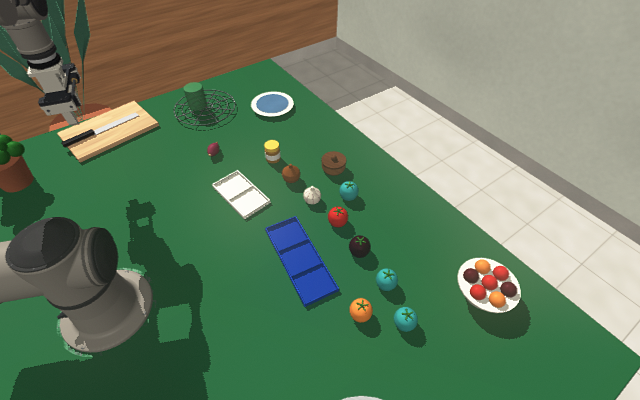

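Candidates in the scene picture:
- **Red tomato:** red at (280,195). Look-alikes are turquoise (274,228), dark (254,169) and the small fruit in the bowl (140,150).
- **Orange tomato:** orange at (247,125). Look-alikes are turquoise (213,125) and (228,149), plus the bowl fruit.
- **Others:** garlic (314,216), shallot (463,260) and jar (385,264) each appear only once.

By description I choose the red one at (280,195) and the orange one at (247,125). Next I'll fit their positions and view one close crop.

```bash
cat > fit.py <<'E'
from h import *
from scipy.optimize import least_squares
D={c:dict(np.load(f"{c}0.npz")) for c in("scene","side")}
W={c:cloud(D[c]) for c in D}
def circ(P,R):
    f=lambda p:np.hypot(P[:,0]-p[0],P[:,1]-p[1])-R
    s=least_squares(f,P[:,:2].mean(0),loss="soft_l1",f_scale=.002); return s.x,np.abs(s.fun).mean()
for n,seed,R,lo,hi in[("red",(.635,-.12),.03,.018,.036),("garlic",(.625,0),.028,.016,.028),("orange",(.505,-.38),.028,.017,.035),("jar",(.625,.225),.026,.012,.044),
  ("jarlid",(.625,.225),.025,.052,.062),("dark",(.61,-.24),.03,.018,.036),("onion",(.615,.107),.031,.02,.04),("turq",(.725,-.055),.03,.018,.036),("salt",(.755,.065),.042,.01,.04)]:
    o=[]
    for c in("scene","side","both"):
        A=np.concatenate([W[k].reshape(-1,3) for k in(D if c=="both" else [c])])
        m=(np.hypot(A[:,0]-seed[0],A[:,1]-seed[1])<R+.028)&(A[:,2]>lo)&(A[:,2]<hi)
        x,e=circ(A[m],R); o.append((x.round(4).tolist(),round(e,4),int(m.sum())))
    print(n,o)
for c in D:
    hsv=cv2.cvtColor(D[c]["frame"],cv2.COLOR_BGR2HSV); w=W[c]
    box=(np.abs(w[...,2])<.03)
    for n,m,s in[("blue",(hsv[...,0]>105)&(hsv[...,0]<128)&(hsv[...,1]>130),(.47,-.16)),("white",(hsv[...,1]<70)&(hsv[...,2]>90),(.48,.13))]:
        m=m&box&(np.hypot(w[...,0]-s[0],w[...,1]-s[1])<.2)
        m=cv2.morphologyEx(m.astype(np.uint8),cv2.MORPH_OPEN,np.ones((3,3)))>0
        P=w[m][:,:2].astype(np.float32); print(c,n,len(P),cv2.minAreaRect(P*1000), P.mean(0))
    m=(w[...,2]>.012)&(w[...,2]<.06)&(np.hypot(w[...,0]-.465,w[...,1]-.365)<.07)
    P=w[m]; r=cv2.minAreaRect((P[:,:2]*1000).astype(np.float32)); q=P[:,:2]-P[:,:2].mean(0); ev,V=np.linalg.eigh(q.T@q)
    print(c,"shallot",len(P),P.mean(0),P[:,2].max(),r,"axis",V[:,1],np.sqrt(ev/len(P)))
f=D["scene"]["frame"]; g=D["side"]["frame"]
cv2.imwrite("pics/crop.png",np.vstack([cv2.resize(f[90:250,190:350],(480,480),interpolation=2)[:, :].copy()[:290],cv2.resize(g[180:340,300:460],(480,480),interpolation=2)[:290]]) if 0 else np.hstack([cv2.resize(f[100:290,190:350],(400,475)),cv2.resize(g[170:340,290:433],(400,475))]))
E
python3 fit.py
```

```text
red [([0.6333, -0.1185], np.float64(0.001), 69), ([0.6365, -0.1174], np.float64(0.0009), 77), ([0.635, -0.1179], np.float64(0.0014), 146)]
garlic [([0.6219, -0.0011], np.float64(0.0009), 41), ([0.6246, -0.0004], np.float64(0.0013), 41), ([0.6229, -0.0006], np.float64(0.0014), 82)]
orange [([0.502, -0.38], np.float64(0.0012), 65), ([0.5058, -0.3789], np.float64(0.0006), 76), ([0.5045, -0.3794], np.float64(0.0016), 141)]
jar [([0.621, 0.2362], np.float64(0.0008), 117), ([0.6229, 0.236], np.float64(0.001), 107), ([0.6217, 0.2362], np.float64(0.001), 224)]
jarlid [([0.6206, 0.236], np.float64(0.002), 44), ([0.6228, 0.236], np.float64(0.0009), 31), ([0.6213, 0.2362], np.float64(0.0017), 75)]
dark [([0.6187, -0.2362], np.float64(0.0011), 73), ([0.6216, -0.2349], np.float64(0.0008), 78), ([0.6204, -0.2355], np.float64(0.0014), 151)]
onion [([0.6156, 0.1115], np.float64(0.0013), 101), ([0.6205, 0.1146], np.float64(0.0017), 92), ([0.617, 0.1134], np.float64(0.0024), 193)]
turq [([0.7245, -0.0565], np.float64(0.001), 76), ([0.728, -0.0552], np.float64(0.0011), 69), ([0.7261, -0.0559], np.float
[... 472 characters left out ...]
3 0.37930255 0.0320419 ] 0.04444649459373635 ((467.9490966796875, 380.4108581542969), (68.85896301269531, 37.496337890625), 63.73549270629883) axis [0.67717435 0.7358226 ] [0.00885885 0.01582868]
side blue 3067 ((471.6658020019531, -158.69764709472656), (268.69873046875, 100.3023910522461), 81.30176544189453) [ 0.4707282  -0.16956794]
side white 1572 ((500.1981201171875, 120.31202697753906), (270.94854736328125, 232.19140625), 86.579833984375) [0.45662454 0.14686   ]
side shallot 135 [0.46312504 0.36799688 0.02930815] 0.040931754505982736 ((467.7232360839844, 375.6882629394531), (70.44622802734375, 31.768218994140625), 32.88869857788086) axis [-0.8274963  -0.56147117] [0.00855101 0.01490319]
```

View pics/crop.png

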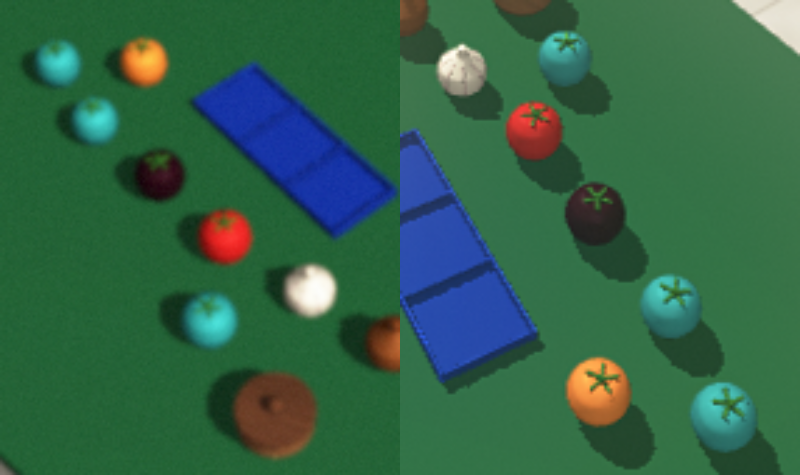

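The crop confirms both choices: the red tomato and the orange tomato, with the dark and turquoise ones left alone. On the way I'll take a wrist view of the shallot and the white tray, then pick up the red tomato.

```bash
cat >> h.py <<'E'
from scipy.spatial.transform import Rotation as Ro
def ori(a): # jaw direction at angle a (rad), tool y down
    x=np.array([np.cos(a),np.sin(a),0]); y=np.array([0,0,-1.]); return Ro.from_matrix(np.c_[x,y,np.cross(x,y)]).as_quat()
def wcloud():
    s=manip.sense(); im=manip.get_image("wrist"); T=np.array(im["tool_from_camera"])
    R=Ro.from_quat(s["ee_rot"]).as_matrix(); M=np.eye(4); M[:3,:3]=R; M[:3,3]=s["eef_pos"]; M=np.linalg.inv(M@T)
    im["R"]=M[:3,:3]; im["t"]=M[:3,3]; return im,cloud(im)
def pick(xy,a,tip,opening,grip=15,hov=.12):
    manip.goto([*xy,hov],ori(a)); manip.move_gripper(opening)
    manip.move_l([*xy,tip],rate=.15,max_force=15)
    manip.move_gripper(0.0,grip); w=manip.sense()["width"]
    manip.move_l([*xy,tip+.11],rate=.25); s=manip.sense(); print("pick",w,s["width"],s["force"].round(2),s["time"])
def place(xy,a,tip,opening):
    manip.goto([*xy,tip+.11],ori(a)); print("w",manip.sense()["width"])
    h=manip.move_l([*xy,tip+.02],rate=.25); h=manip.move_l([*xy,tip+.0045],rate=.05,max_force=6)
    z=manip.sense()["eef_pos"]; manip.move_gripper(opening); manip.move_l([*xy,tip+.11],rate=.25)
    print("place",h,z.round(4),manip.sense()["time"])
BA=np.deg2rad(-8.7); BC=np.array([.4715,-.159]); BY=np.array([.151,.988])
E
python3 - <<'E'
from h import *
manip.goto([.46,.30,.33],ori(0.55))
im,w=wcloud(); cv2.imwrite("pics/w1.png",im["frame"]); np.savez("w1.npz",frame=im["frame"],w=w)
print(manip.sense()["time"])
hsv=cv2.cvtColor(im["frame"],cv2.COLOR_BGR2HSV)
m=(w[...,2]>.01)&(w[...,2]<.06)&(np.hypot(w[...,0]-.465,w[...,1]-.372)<.07); P=w[m]
if len(P)>20: print("shallot",len(P),P[:,2].max(),cv2.minAreaRect((P[:,:2]*1000).astype(np.float32)))
m=(hsv[...,1]<60)&(hsv[...,2]>130)&(np.abs(w[...,2])<.03)&(np.hypot(w[...,0]-.48,w[...,1]-.13)<.14); P=w[m]
if len(P)>20: print("white",len(P),cv2.minAreaRect((P[:,:2]*1000).astype(np.float32)))
for c in("scene","side"):
    D=dict(np.load(f"{c}0.npz")); w=cloud(D); hsv=cv2.cvtColor(D["frame"],cv2.COLOR_BGR2HSV)
    m=(hsv[...,1]<70)&(hsv[...,2]>140)&(np.abs(w[...,2])<.025)&(np.hypot(w[...,0]-.48,w[...,1]-.12)<.125)
    m=cv2.morphologyEx(m.astype(np.uint8),cv2.MORPH_OPEN,np.ones((3,3)))>0
    print(c,m.sum(),cv2.minAreaRect((w[m][:,:2]*1000).astype(np.float32)))
pick([.635,-.118],BA,.013,.08)
place(BC-.088*BY,BA,.013,.078)
E
```

```text
2.6167
shallot 769 0.04016068463400371 ((467.70196533203125, 380.56231689453125), (68.04437255859375, 40.742061614990234), 21.08455467224121)
white 4982 ((431.9380798339844, 143.46728515625), (150.3188018798828, 194.00314331054688), 6.070682048797607)
scene 2008 ((444.1993408203125, 146.8057403564453), (115.5268325805664, 187.5891571044922), 6.637561321258545)
side 1265 ((453.7958679199219, 148.30996704101562), (108.17815399169922, 180.71334838867188), 7.143877983093262)
pick 0.058943670921121974 0.05908995367792927 [-0.43  0.25 -2.42] 6.825
w 0.05944041492105521
place True [ 0.4588 -0.2463  0.0177] 9.7167
```

View pics/w1.png

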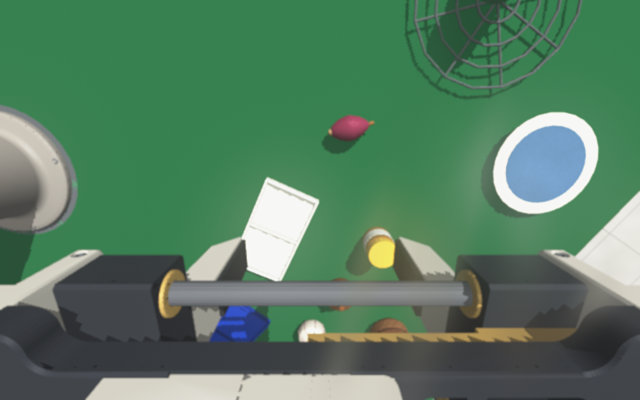

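The wrist view shows the shallot at (350,128), lying at about 21° with its brown tip to the right. The white tray is at (243–318, 178–282) and the jar at (380,248). The red tomato is placed, so I'll do the garlic and refit the white tray.

Run:
```python
from h import *
pick([.623,-.0006],BA,.012,.08,12)
place(BC,BA,.012,.072)
D=[dict(np.load(f"{c}0.npz")) for c in("scene","side")]; L=[(d["frame"],cloud(d)) for d in D]; q=np.load("w1.npz"); L.append((q["frame"],q["w"]))
for f,w in L:
    hsv=cv2.cvtColor(f,cv2.COLOR_BGR2HSV)
    m=((hsv[...,1]<70)&(hsv[...,2]>120)&(np.abs(w[...,2])<.025)&(np.hypot(w[...,0]-.48,w[...,1]-.14)<.16)).astype(np.uint8)
    m=cv2.morphologyEx(m,cv2.MORPH_OPEN,np.ones((3,3))); n,l,st,_=cv2.connectedComponentsWithStats(m); k=1+st[1:,4].argmax()
    P=w[l==k][:,:2]; a=np.deg2rad(7); 
    for a in np.deg2rad([5,6,7,8,9]):
        u=P@[np.cos(a),np.sin(a)]; v=P@[-np.sin(a),np.cos(a)]
        U=np.percentile(u,[1,99]);V=np.percentile(v,[1,99]); c=np.array([U.mean(),V.mean()])
        print(round(np.rad2deg(a)),len(P),st[k],np.diff(U),np.diff(V),(c[0]*np.array([np.cos(a),np.sin(a)])+c[1]*np.array([-np.sin(a),np.cos(a)])).round(4), P.mean(0).round(4),cv2.minAreaRect((P*1000).astype(np.float32)))
im=manip.get_image("side"); cv2.imwrite("pics/s2.png",cv2.resize(im["frame"][120:340,180:460],None,fx=2.5,fy=2.5))
```

```text
pick 0.05499776437801008 0.05470071165097631 [-0.68  0.15 -1.28] 13.1167
w 0.054513128819680935
place True [ 0.4721 -0.1592  0.0165] 16.0083
5 2186 [ 358  182   73   57 2186] [0.11425363] [0.18511777] [0.4454 0.1474] [0.4488 0.1504] ((445.436767578125, 146.9563446044922), (119.2200927734375, 189.83621215820312), 6.496613502502441)
6 2186 [ 358  182   73   57 2186] [0.1135364] [0.18459607] [0.4448 0.1472] [0.4488 0.1504] ((445.436767578125, 146.9563446044922), (119.2200927734375, 189.83621215820312), 6.496613502502441)
7 2186 [ 358  182   73   57 2186] [0.11377293] [0.18433181] [0.4447 0.1472] [0.4488 0.1504] ((445.436767578125, 146.9563446044922), (119.2200927734375, 189.83621215820312), 6.496613502502441)
8 2186 [ 358  182   73   57 2186] [0.11368528] [0.18414292] [0.445  0.1473] [0.4488 0.1504] ((445.436767578125, 146.9563446044922), (119.2200927734375, 189.83621215820312), 6.496613502502441)
9 2186 [ 358  182   73   57 2186] [0.11452152] [0.1836146] [0.4455 0.1477] [0.4488 0.1504] ((445.436767578125, 146.9563446044922), (119.2200927734375, 189.83621215820312), 6.496613502502441)
5
[... 1237 characters left out ...]
4531 0.1586] ((452.8285827636719, 145.57460021972656), (106.95460510253906, 194.12725830078125), 6.840661525726318)
7 4986 [ 242  177   78  103 4986] [0.10308484] [0.17894007] [0.4529 0.1517] [0.4531 0.1586] ((452.8285827636719, 145.57460021972656), (106.95460510253906, 194.12725830078125), 6.840661525726318)
8 4986 [ 242  177   78  103 4986] [0.10279864] [0.17948469] [0.453  0.1519] [0.4531 0.1586] ((452.8285827636719, 145.57460021972656), (106.95460510253906, 194.12725830078125), 6.840661525726318)
9 4986 [ 242  177   78  103 4986] [0.10310109] [0.18009166] [0.4535 0.152 ] [0.4531 0.1586] ((452.8285827636719, 145.57460021972656), (106.95460510253906, 194.12725830078125), 6.840661525726318)
```

View pics/s2.png

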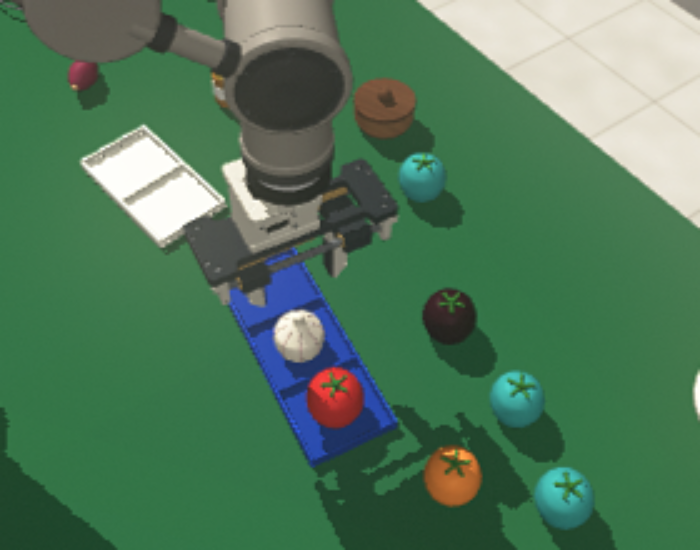

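The picture shows the red tomato (335,398) and the garlic (298,335) seated in the blue tray. Next are the shallot, the orange tomato and the jar.

Run:
```python
from h import *
pick([.4650,.3792],np.deg2rad(-69),.004,.065,10)
w=manip.sense()["width"]
if .030<w<.046:
    place(BC+.086*BY,BA,.004,.048)
    WA=np.deg2rad(7); WC=np.array([.4515,.152]); WY=np.array([-np.sin(WA),np.cos(WA)])
    pick([.5045,-.3794],BA,.013,.078)
    if manip.sense()["width"]>.045:
        place(WC-.044*WY,WA,.013,.072)
manip.goto([.55,.2,.3],ori(.3))
im=manip.get_image("side"); cv2.imwrite("pics/s3.png",cv2.resize(im["frame"][120:340,180:460],None,fx=2.5,fy=2.5))
```

```text
pick 0.04054620979338945 0.040121269065995224 [ 0.05 -0.24 -1.14] 20.4333
w 0.04036671596701184
place False [ 0.4845 -0.0741  0.0086] 24.05
pick 0.054918647193506975 0.05524206553231983 [ 0.17  0.85 -0.91] 27.8667
w 0.05502979913421671
place True [0.4575 0.1083 0.0175] 31.65
```

View pics/s3.png

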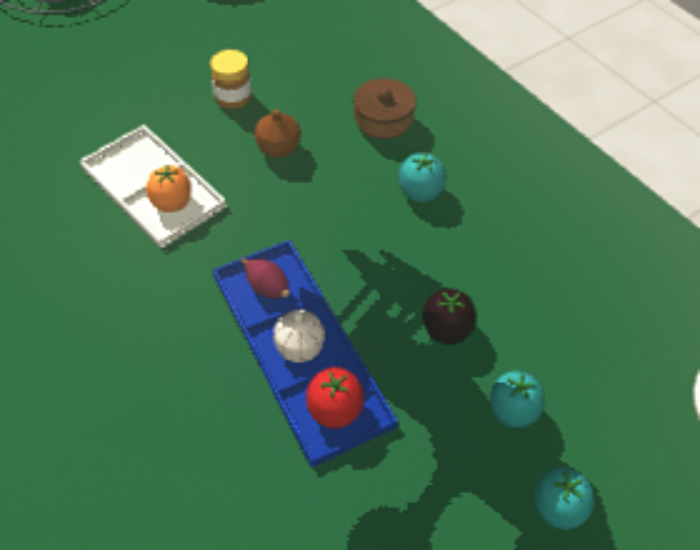

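The shallot (267,280) and the orange tomato (168,188) are in their compartments, and the bystanders haven't moved. Now the jar, followed by numeric checks.

Run:
```python
from h import *
WA=np.deg2rad(7); WC=np.array([.4515,.152]); WY=np.array([-np.sin(WA),np.cos(WA)])
pick([.6217,.2361],WA,.013,.075,20)
if manip.sense()["width"]>.045: place(WC+.044*WY,WA,.013,.07)
manip.goto([.15,.48,.25],ori(1.3))
W=[]
for c in("scene","side"):
    im=manip.get_image(c); W.append(cloud(im).reshape(-1,3)); f=im["frame"]
    cv2.imwrite(f"pics/{c}4.png",cv2.resize(f[120:340,180:460] if c=="side" else f[100:300,220:475],None,fx=2.5,fy=2.5))
from scipy.optimize import least_squares
def fit(n,seed,R,lo,hi,top,d):
    for A in W:
        m=(np.hypot(*(A[:,:2]-seed).T)<R+.02)
        P=A[m&(A[:,2]>lo+d)&(A[:,2]<hi+d)]
        s=least_squares(lambda p:np.hypot(P[:,0]-p[0],P[:,1]-p[1])-R,seed,loss="soft_l1",f_scale=.002)
        print(n,s.x.round(4),"off",((s.x-seed)*1000).round(1),"top",A[m][:,2].max().round(4),"nominal",top+d)
fit("red",BC-.088*BY,.03,.018,.036,.054,.004)
fit("garlic",BC,.028,.018,.03,.062,.004)
fit("orange",WC-.044*WY,.028,.017,.035,.052,.004)
fit("jar",WC+.044*WY,.026,.015,.044,.065,.004)
fit("dark",np.array([.6204,-.2355]),.03,.018,.036,.054,0)
fit("onion",np.array([.617,.1134]),.031,.02,.04,.07,0)
fit("salt",np.array([.7643,.0735]),.042,.01,.04,.06,0)
for A in W:
    P=A[(np.hypot(*(A[:,:2]-(BC+.088*BY)).T)<.05)&(A[:,2]>.018)]
    q=(P[:,:2]-BC); print("shallot tray y",(q@BY).min(),(q@BY).max(),"tray x",(q@[.988,-.151]).min(),(q@[.988,-.151]).max(),"top",P[:,2].max())
print(manip.sense()["time"],manip.sense()["force"])
```

```text
pick 0.05105233547016295 0.05151983021642496 [-0.62  0.28 -2.74] 35.6667
w 0.051295266750862316
place True [0.4468 0.1958 0.0176] 38.4333
red [ 0.4559 -0.2462] off [-2.3 -0.3] top 0.0673 nominal 0.057999999999999996
red [ 0.4589 -0.2453] off [0.7 0.6] top 0.0657 nominal 0.057999999999999996
garlic [ 0.469  -0.1599] off [-2.5 -0.9] top 0.07 nominal 0.066
garlic [ 0.4722 -0.1583] off [0.7 0.7] top 0.0678 nominal 0.066
orange [0.4546 0.1084] off [-2.3  0.1] top 0.066 nominal 0.055999999999999994
orange [0.4575 0.1094] off [0.7 1.1] top 0.0635 nominal 0.055999999999999994
jar [0.4445 0.1955] off [-1.7 -0.2] top 0.0747 nominal 0.069
jar [0.4464 0.1952] off [ 0.2 -0.5] top 0.0722 nominal 0.069
dark [ 0.6186 -0.2361] off [-1.8 -0.6] top 0.0609 nominal 0.054
dark [ 0.6216 -0.2349] off [1.2 0.6] top 0.0616 nominal 0.054
onion [0.6157 0.1115] off [-1.3 -1.9] top 0.0753 nominal 0.07
onion [0.6205 0.1143] off [3.5 0.9] top 0.0721 nominal 0.07
salt [0.762  0.0727] off [-2.3 -0.8] top 0.0626 nominal 0.06
salt [0.7661 0.0744] off [1.8 0.9] top 0.063 nominal 0.06
shallot tray y 0.04738209472863866 0.12443118389503614 tray x -0.018436098550986147 0.019603553074599156 top 0.04998245189316854
shallot tray y 0.05421980944690389 0.12448875645419458 tray x -0.020186421217220005 0.01930522700089516 top 0.045305993360275756
40.1167 [ 0.39933656 -0.96024906 -0.13925302]
```

View pics/scene4.png

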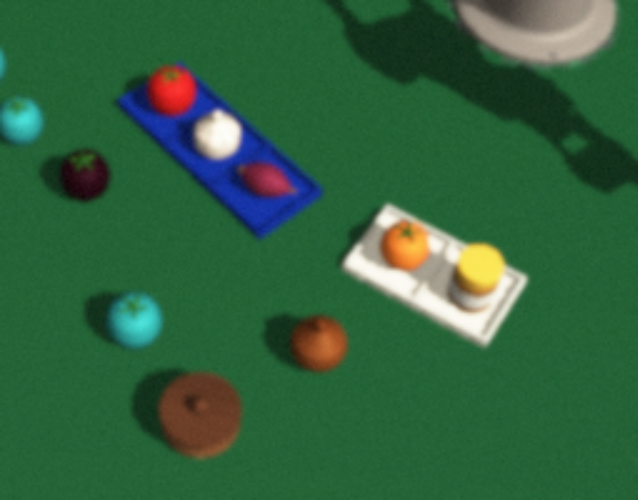

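View pics/side4.png

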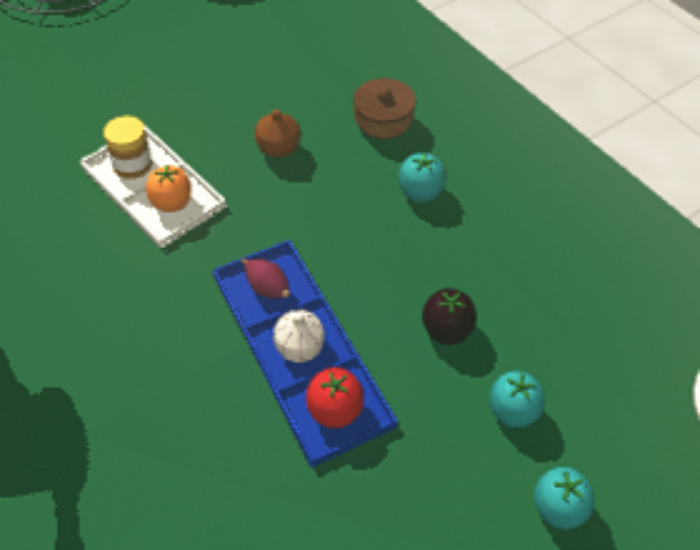

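The last pictures show all five things upright and clear of the walls, one to a compartment. The bystanders read the same positions as before, so I'm handing in.

```bash
python3 -c "
from plant import manip
print(manip.finish_job())"
```

```text
the job is handed in; nothing more can be done
None
```

Both kits are made up and the job is handed in, at about 40 s of the 112 s allowed:
- **Blue tray:** the red tomato, garlic and shallot, one to a compartment.
- **White tray:** the orange tomato and mustard jar, one to a compartment.

**Placing:** the red tomato, garlic, orange tomato and jar measured within about 3 mm of their compartment centres. The shallot lies along its compartment, clear of the walls by one camera. The other camera put its end only about 1 mm from the divider, which I took for depth noise. The pictures show everything the right way up.

**Bystanders:** the dark tomato, onion and salt pot read the same as at the start, to within 1 mm in each camera.

**Disagreements:** the two fixed cameras differ by 2–5 mm along x. Measured top heights came out 2–10 mm above nominal. The untouched things also read high, by 2–7 mm, so I put most of this down to the cameras and the tomatoes' calyxes. When set down, four of the five touched the tray floor as expected. The shallot gave no contact signal, but its top height afterwards fits it resting on the floor.

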